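# Hang the chip guard and set its bar screw

## Robot

A 6-joint arm with a two-finger parallel gripper is mounted at the origin on the work surface. World frame = base frame: x ahead of the robot, y to its left, z up, the work surface at z = 0. Lengths are in m, angles in rad, forces in N, time in s.
With the tool pointing down it reaches from about 0.275 to 0.975 m from the base axis. Payload 8.4 kg.
Tool frame: the origin (TCP) lies on the centre line of the jaws, within the pads' length; the fingertips stand env.tips_ahead ahead of it and the grasp point (between the pads) lies 6 mm ahead of it (env.tips_ahead is the distance from the TCP to the fingertips, in m); z points along the fingers, y is the line along which they close (so a half turn about z gives the same grasp; the last joint's range is limited). The gripper opens to 92 mm and grips with 3 to 60 N. Pads are 20 mm wide; open, the fingers measure 128 mm over their backs; the gripper's body (75 mm by 189 mm) begins 69 mm behind the grasp point.
Start: joints at [1.238, 0.353, 1.633, -0, 1.155, -0.002], TCP at [0.203, 0.591, 0.24] pointing down, gripper open.
Joint ranges: [-2.63, 2.63], [-0.92, 2.1], [0.06, 2.66], [-1.3, 4.44], [0, 2.69], [-3.02, 3.02]. Speed limits (rad/s): [2.22, 2.22, 2.79, 3.14, 3.14, 3.14].

## Interface

Orientations are given as a unit quaternion [x, y, z, w].
In Python, from workcell import env, optics gives the robot as it stands.
- The arm moves only by the tool move_arm, never from a script. Its arguments are lists of equal length, an entry for each row: "linear": the shift along the tool's x, y, z in m, a list of three; "roll": the turn about the tool's z in degrees; "fingers": the finger opening in m, from 0 to 0.0919. In form: {"linear": [[dx, dy, dz], ...], "roll": [roll, ...], "fingers": [fingers, ...]}. A call has 1 to 5 rows; each row shifts and turns the commanded pose from where the row before left it, along the tool's axes as they then stand; what a row does not reach is not made up. A row lasts 1/10 s, in which the tool goes at most 50 mm and 8.59 degrees, less where a joint would pass 70% of its speed; a pose out of reach is approached as far as the arm can. A call with a gripper value outside its range is refused whole. The fingers move at their own pace and stop on an object; "grip_force" is the grip in N (left out, the last holds). Time passes only in rows, so rows that do not move let the fingers close. It gives the time, the measured TCP pose, the force, the opening and the grip force at its end, in the units of the state.
- env.state(): the state, without advancing time (a new reading comes with each control period).
- optics.capture(name): name is "scene" or "top" or "wrist"; returns a dict with "img" (420x560x3 uint8, red, green, blue), "fovy" (degrees; the focal length in pixels is half the picture's height over the tangent of half this angle, whatever the lens; pixels are square), "cx", "cy" (the principal point, pixels), "world_from_camera" (4x4, takes a point from camera to world coordinates). Camera axes: x right, y down, z forward; pixel columns grow to the right and rows downward; lengths in m; the calibration is good to about 2 mm. A picture is of the moment at which its call begins. There is no depth.
- env.close_job(): hands the job in; it is judged then, once.
The state is a dict: "t": time; "joint_pos": joint angles; "dq": joint speeds; "joint_efforts": joint torques, N m; "eef_pos": TCP position; "tool_rot": TCP orientation; "contact_force": force on the tool from outside, world axes, zero at the start; "wrist_torque": the same for the moment, N m; "grip_width": finger opening in m; "gripper_force": force on a finger pad.
Only numpy, scipy, OpenCV 4.12 (cv2) and the standard library are available. Lean on these libraries where they do the work, as an engineer would, in place of code of your own. Each camera call takes 0.05 s, during which the arm holds its last target. There are 200 camera calls.

## Task

Hang the folded aluminium chip guard over the horizontal bar of the drilling stand, about midway between the posts, and let go of it. Then turn the thumbscrew on the stand's post clockwise until it seats, back it off a quarter turn so that the guard can swing freely, and finish while still gripping the screw there. Leave the other things on the bench where they are.

Things in the scene. Friction and masses are not known exactly. Their poses are not given: they have to be found in the camera images.
- guard_mid (a point): centre of the loose chip guard, half-way up (44 mm above its feet, 44 mm below its top). x runs across it, y along its length, z up. Hung up, the underside of its top, 41 mm above this point, rests on the bar.
- guard: the chip guard: aluminium sheet 3 mm thick folded to an upside-down U, same either way round, 110 mm long along y, 88 mm high, 120 to 240 g, standing on its two lower edges. Across x it is 34 mm wide outside, 28 mm inside, down to 44 mm below the top; then both sides flare to 66 mm over the feet. Origin: on the bench, midway between the feet.
- bar_mid (a point): middle of the drilling stand's round steel bar, on its axis, 160 mm above the bench. The bar lies along y, is 16 mm thick and free for 128 mm each way, up to the post heads. z is up.
- stand: the drilling stand, fixed: base plate 140 x 340 x 12 mm, two posts with heads 40 x 34 mm, 182 mm high, carrying the bar between them; a vice up to 52 mm high stands on the base on the +x side of the bar, from 17 mm off it. Origin on the bench straight below the middle of the bar.
- screw_grip (a point): centre of the steel thumbscrew's flat upright wing, on the screw's upright axis, 216 mm above the bench over the +y post head (145 mm along the bar from its middle). The wing is 42 mm long along x, 12 mm thick along y, 28 mm high (14 mm above and below this point) and turns with the screw. Below it, 20 mm of a 10 mm stem stands clear of the head.
- thumbscrew (a joint): turn of the thumbscrew, rad: 0 when seated (hard stop), negative when unscrewed (-1.57 is a quarter turn back); it grows when turned clockwise as seen from above. It starts 0.9 to 2.7 rad short of its seat, turns with 0.06 N m of friction, stays where it is left and does not rise or sink.
- channel: short U-shaped aluminium offcut lying open side up, 50 x 70 mm, 40 mm high; origin at the centre of its underside
- wrench: steel wrench lying flat in front of the stand; origin at the centre of its underside
- screwdriver: screwdriver lying flat; origin at the centre of its underside
- oil: white plastic oil bottle, 44 mm across, 120 mm high; origin at the centre of its underside
- jar: glass jar, 66 mm across, 80 mm high; origin at the centre of its underside
- block: wooden block 60 x 120 x 30 mm; origin at the centre of its underside
- can: steel can, 60 mm across, 90 mm high; origin at the centre of its underside

How it is judged:
On the way, in this order (a step that is already met when the one before it is completed fails the run):
1. the guard hangs over the bar, about midway, and is let go (z of guard_mid in the frame of bar_mid between -0.04 and -0.027 m and x of guard_mid in the frame of bar_mid between -0.02 and 0.02 m and y of guard_mid in the frame of bar_mid between -0.05 and 0.05 m and angle between guard_mid's own z axis and vertical below 0.3 rad and angle between the y axis of guard_mid and the y axis of bar_mid, either way round below 0.2 rad and contact force between guard and stand above 0.5 N and contact force between guard and the fingers below 0.05 N and linear speed of guard below 0.03 m/s), for 0.2 s.
2. the thumbscrew is turned clockwise until it seats (value of joint thumbscrew above -0.06 rad), for 0.1 s.
At the end, for the whole second after the job is handed in: The guard hangs still over the bar, clear of the fingers, centre within 50 mm of the bar's middle, tilted under 0.3 rad, in line within 0.2 rad; the thumbscrew stands still 1.57 rad (within 0.27) back from its seat, gripped by the fingers with over 2 N (all of step 1 and value of joint thumbscrew between -1.84 and -1.3 rad and contact force between the fingers and thumbscrew above 2 N and velocity of joint thumbscrew between -0.1 and 0.1 rad/s); the arm keeps its last pose, push and grip.
It fails at once if another thing on the bench is moved by more than 40 mm (distance of any of channel, wrench, screwdriver, oil, jar, block, can from where it was at the start of the episode above 0.04 m).
It also fails if it takes over 72 s, if anything falls off the work surface, if the arm or the gripper's body presses on something with over 40 N, if the wrist force passes 120 N, or if a joint passes its speed limit or range.

## Working session

There is one attempt and no reset: what is moved stays moved. The work goes in short steps, Python scripts to look and compute and a tool call to move; the robot and the scene stay as the last step left them, time stands still between calls to the robot, and variables do not carry over. Pictures are saved under pics/ and viewed, at most 10 in all, crops included, and the job is handed in when it is done.

Besides the shell and the picture viewer there is one more tool, called by a JSON object that holds its "op" and its "data", one argument or row to a line. move_arm: Moves the arm, as the interface text tells. Its arguments: {"type":"object","properties":{"linear":{"type":"array","items":{"type":"array","items":{"type":"number"}}},"roll":{"type":"array","items":{"type":"number"}},"fingers":{"type":"array","items":{"type":"number"}},"grip_force":{"type":"number"}},"required":["linear","roll","fingers"]}

```bash
mkdir -p pics; cat > h.py <<'E'
import numpy as np, cv2
from workcell import env, optics
def cap(n,save=None):
    c=optics.capture(n); 
    if save: cv2.imwrite('pics/'+save,c['img'][:,:,::-1])
    return c
def ray(c,u,v):
    f=210/np.tan(np.radians(c['fovy'])/2); M=c['world_from_camera']
    d=M[:3,:3]@np.array([(u-c['cx'])/f,(v-c['cy'])/f,1]); return M[:3,3],d
def onz(c,u,v,z):
    o,d=ray(c,u,v); return (o+d*(z-o[2])/d[2]).round(4)
def proj(c,p):
    f=210/np.tan(np.radians(c['fovy'])/2); M=c['world_from_camera']
    q=M[:3,:3].T@(np.array(p)-M[:3,3]); return (q[:2]/q[2]*f+[c['cx'],c['cy']]).round(1)
E
python3 - <<'E'
from h import *
import pickle
for n in("scene","top"):
    c=cap(n,n+'1.png'); pickle.dump(c,open(n+'1.pkl','wb')); print(n,c['fovy'],c['cx'],c['cy'],np.array(c['world_from_camera']).round(3).tolist(),{k for k in c})
print(env.state(),env.tips_ahead)
E
```

```text
scene 52.474373390659075 285.81247438988186 205.50403968303925 [[0.628, 0.596, -0.499, 1.273], [0.778, -0.48, 0.405, -0.63], [0.002, -0.643, -0.766, 1.177], [0.0, 0.0, 0.0, 1.0]] {'img', 'cx', 'fovy', 'cy', 'world_from_camera'}
top 53.65320649731536 277.93000770751974 216.2958962073046 [[0.099, -0.973, 0.208, 0.378], [-0.995, -0.098, 0.016, -0.101], [0.005, -0.209, -0.978, 1.161], [0.0, 0.0, 0.0, 1.0]] {'img', 'cx', 'fovy', 'cy', 'world_from_camera'}
{'t': 0.1, 'joint_pos': array([ 1.23761151e+00,  3.53581105e-01,  1.63405738e+00,  4.35991895e-06,
        1.15519194e+00, -2.42524623e-03]), 'dq': array([-1.02875297e-03,  6.04644204e-05, -1.38911070e-03, -3.57769069e-04,
        5.16801604e-05,  4.76796262e-04]), 'joint_efforts': array([ 3.58615744e-04, -5.94901478e+01, -3.34931552e+01,  6.99392357e-02,
        1.84264686e-02,  1.67484365e-05]), 'eef_pos': array([0.2028545 , 0.59072737, 0.23893838]), 'tool_rot': array([ 1.64627783e-01,  9.86355570e-01, -6.09856671e-04, -1.05330759e-04]), 'contact_force': array([ 0.91177672,  0.0569268 , -0.75529814]), 'wrist_torque': array([ 0.04997941, -0.01570849,  0.01911321]), 'gripper_force': 0.0, 'grip_width': 0.09195954815677078} 0.025
```

View pics/scene1.png

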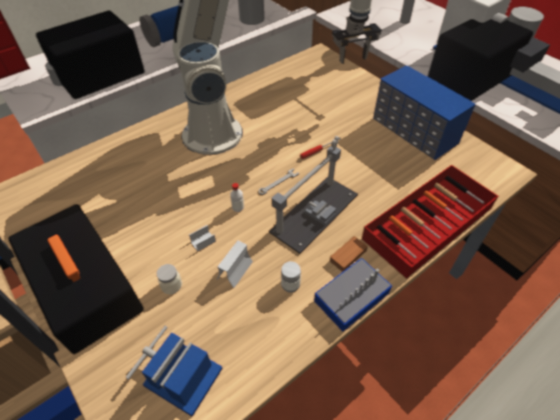

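View pics/top1.png

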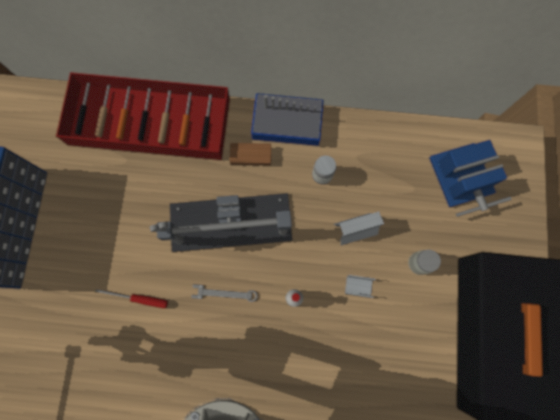

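The scene view shows the guard at about (235,262), the stand's bar from (280,200) to (335,153) with the screw at the far end, at (336,145). In the top view the guard is at (361,226), the bar runs from (284,222) to (163,229), and the screw is at (162,230).

```bash
python3 - <<'E'
from h import *
import pickle
t=pickle.load(open('top1.pkl','rb'));s=pickle.load(open('scene1.pkl','rb'))
a=cv2.resize(t['img'][180:260,140:400,::-1],None,fx=3,fy=3,interpolation=cv2.INTER_CUBIC)
b=cv2.resize(s['img'][130:290,210:360,::-1],None,fx=2,fy=2,interpolation=cv2.INTER_CUBIC)
o=np.zeros((570,780,3),np.uint8);o[:240]=a;o[245:565,:300]=b
b=cv2.resize(s['img'][235:290,210:260,::-1],None,fx=5.5,fy=5.5,interpolation=cv2.INTER_CUBIC); o[245:245+b.shape[0],310:310+b.shape[1]]=b
cv2.imwrite('pics/crop1.png',o)
print('screw',onz(t,162,230,.216),'heads',onz(t,284,222,.182),'guardtop',onz(t,362,223,.088))
E
```

```text
screw [0.5202 0.1779 0.216 ] heads [ 0.5739 -0.1005  0.182 ] guardtop [ 0.6106 -0.3053  0.088 ]
```

View pics/crop1.png

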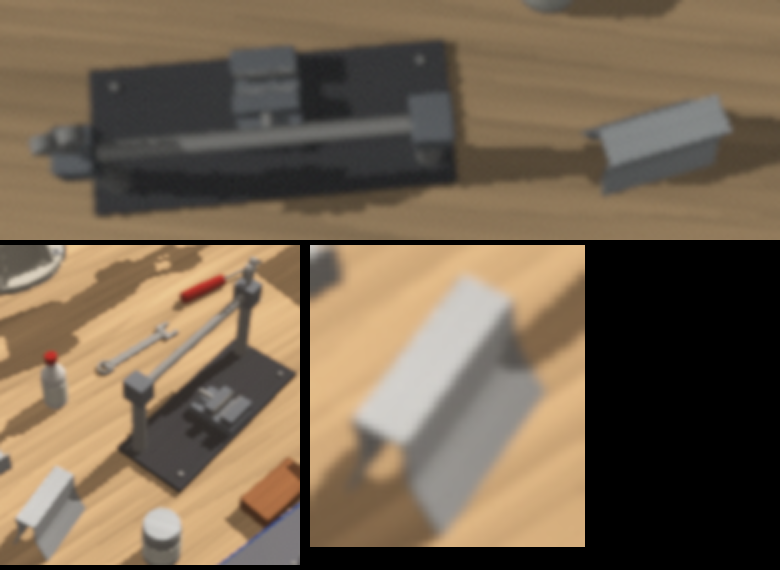

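The crop shows the guard's top panel with corners at (340,224), (379,212), (383,223) and (344,236) in the top view. The bar runs from (173,231) to (277,222), the near head is at (284,220), and the screw is near (158,227).

```bash
python3 - <<'E'
from h import *
import pickle
t=pickle.load(open('top1.pkl','rb'));s=pickle.load(open('scene1.pkl','rb'))
c=[(340,224),(378.7,212),(383.3,223.3),(344,235.7)]
P=np.array([onz(t,*p,.088) for p in c]);print('guard top',P.tolist(),P.mean(0),np.linalg.norm(P[0]-P[1]),np.linalg.norm(P[1]-P[2]))
for i,j in((0,1),(3,2)): d=P[i]-P[j];print(np.degrees(np.arctan2(-d[0],d[1])))
# scene panel corners
c=[(210+(x-310)/5.5,235+(y-245)/5.5) for x,y in((468,277),(512,303),(402,444),(357,420))]
P=np.array([onz(s,*p,.088) for p in c]);print('guard scene',P.tolist(),P.mean(0))
for p in ((173.3,231),(276.7,221.7)):print('bar',onz(t,*p,.16))
for p in ((156.7,298),(239,299)):pass
print('bar scene',[onz(s,210+x/2,130+(y-245)/2,.16) for x,y in((155,374),(236,304))])
print('head',onz(t,283.7,219.7,.182), onz(s,210+140/2,130+(383-245)/2,.182))
print('screw',onz(t,158,226.5,.216),onz(s,210+253/2,130+(270-245)/2,.216))
B=[(90,72),(445,41),(457,182),(97,214)]
Q=np.array([onz(t,140+x/3,180+y/3,.012) for x,y in B]);print('base',Q.tolist(),Q.mean(0))
E
```

```text
guard top [[0.6021, -0.2478, 0.088], [0.6447, -0.3477, 0.088], [0.6154, -0.3613, 0.088], [0.572, -0.2603, 0.088]] [ 0.60855  -0.304275  0.088   ] 0.10860372921773916 0.03230247668523276
23.09468098028305
23.253340405739948
guard scene [[0.5825, -0.2585, 0.088], [0.6126, -0.2495, 0.088], [0.6503, -0.3489, 0.088], [0.6225, -0.3594, 0.088]] [ 0.616975 -0.304075  0.088   ]
bar [0.529  0.1665 0.16  ]
bar [ 0.5773 -0.0826  0.16  ]
bar scene [array([ 0.5774, -0.0589,  0.16  ]), array([0.5402, 0.1501, 0.16  ])]
head [ 0.5795 -0.0992  0.182 ] [ 0.5923 -0.101   0.182 ]
screw [0.5274 0.1883 0.216 ] [0.5379 0.1851 0.216 ]
base [[0.6275, 0.2272, 0.012], [0.6915, -0.1049, 0.012], [0.5573, -0.1287, 0.012], [0.4944, 0.2, 0.012]] [0.592675 0.0484   0.012   ]
```

{"op": "move_arm", "data": {
  "linear": [
    [0, 0, -0.04],
    [0, 0, -0.04],
    [0, 0, -0.04],
    [0, 0, -0.04],
    [-0.034, -0.0355, 0]
  ],
  "roll": [0, 0, 0, 0, 0],
  "fingers": [0.0919, 0.0919, 0.0919, 0.0919, 0.0919]
}}

```text
t: 0.6
eef_pos: [0.2232, 0.5511, 0.4049]
tool_rot: [0.163, 0.987, 0.005, 0.0]
contact_force: [1.9, 0.4, -0.5]
grip_width: 0.0917
gripper_force: 0.0
```

{"op": "move_arm", "data": {
  "linear": [
    [-0.034, -0.0355, 0],
    [-0.034, -0.0355, 0],
    [-0.034, -0.0355, 0],
    [-0.034, -0.0355, 0],
    [-0.034, -0.0355, 0]
  ],
  "roll": [0, 0, 0, 0, 0],
  "fingers": [0.0919, 0.0919, 0.0919, 0.0919, 0.0919]
}}

```text
t: 1.1
eef_pos: [0.327, 0.3215, 0.3994]
tool_rot: [0.164, 0.986, -0.0, 0.0]
contact_force: [0.4, -0.2, -0.1]
grip_width: 0.092
gripper_force: 0.0
```

{"op": "move_arm", "data": {
  "linear": [
    [-0.034, -0.0355, 0],
    [-0.034, -0.0355, 0],
    [-0.034, -0.0355, 0],
    [-0.034, -0.0355, 0],
    [-0.034, -0.0355, 0]
  ],
  "roll": [0, 0, 0, 0, 0],
  "fingers": [0.0919, 0.0919, 0.0919, 0.0919, 0.0919]
}}

```text
t: 1.6
eef_pos: [0.4301, 0.0983, 0.3996]
tool_rot: [0.165, 0.986, 0.0, 0.0]
contact_force: [0.1, 0.1, -0.3]
grip_width: 0.0917
gripper_force: 0.0
```

{"op": "move_arm", "data": {
  "linear": [
    [-0.034, -0.0355, 0],
    [-0.034, -0.0355, 0],
    [-0.034, -0.0355, 0],
    [-0.034, -0.0355, 0],
    [-0.034, -0.0355, 0]
  ],
  "roll": [0, 0, 0, 0, 0],
  "fingers": [0.0919, 0.0919, 0.0919, 0.0919, 0.0919]
}}

```text
t: 2.1
eef_pos: [0.5333, -0.1249, 0.3993]
tool_rot: [0.165, 0.986, 0.0, -0.0]
contact_force: [1.1, 0.6, 0.2]
grip_width: 0.0918
gripper_force: 0.0
```

{"op": "move_arm", "data": {
  "linear": [
    [0, 0, 0],
    [0, 0, 0],
    [0, 0, 0],
    [0, 0, 0],
    [0, 0, 0]
  ],
  "roll": [8, 8, 8, 8, 8],
  "fingers": [0.0919, 0.0919, 0.0919, 0.0919, 0.0919]
}}

```text
t: 2.6
eef_pos: [0.5328, -0.1228, 0.3991]
tool_rot: [0.495, 0.869, -0.0, -0.0]
contact_force: [-1.1, -0.3, 0.3]
grip_width: 0.092
gripper_force: 0.0
```

```bash
cat >> h.py <<'E'
from scipy.spatial.transform import Rotation as R
def go(p,yaw=None):
    s=env.state(); r=R.from_quat(s['tool_rot']).as_matrix()
    y=np.degrees(np.arctan2(r[1,1],r[0,1]))
    roll=None if yaw is None else -((yaw-y+90)%180-90)
    print('t',round(s['t'],2),'pos',s['eef_pos'].round(4),'toolyaw',round(y,2),'tilt',r[:,2].round(3),'q',s['joint_pos'].round(3),'grip',s['grip_width'].round(4),s['gripper_force'],'F',s['contact_force'].round(1))
    print('shift tool',(r.T@(np.array(p)-s['eef_pos'])).round(4),'roll',roll)
E
python3 - <<'E'
from h import *
go([.612,-.304,.3],23.1)
c=cap('wrist','w1.png'); import pickle; pickle.dump(c,open('w1.pkl','wb'));print(c['fovy'],np.array(c['world_from_camera']).round(3).tolist())
print(proj(c,[.612,-.304,.088]))
E
```

```text
Traceback (most recent call last):
  File "h.py", line 20, in go
    print('t',round(s['t'],2),'pos',s['eef_pos'].round(4),'toolyaw',round(y,2),'tilt',r[:,2].round(3),'q',s['joint_pos'].round(3),'grip',s['grip_width'].round(4),s['gripper_force'],'F',s['contact_force'].round(1))
                                                                                                                                         ^^^^^^^^^^^^^^^^^^^^^
AttributeError: 'float' object has no attribute 'round'
```

```bash
sed -i "s/s\['grip_width'\].round(4)/round(s['grip_width'],4)/" h.py; python3 - <<'E'
from h import *
go([.612,-.304,.3],23.1)
c=cap('wrist','w1.png'); print(c['fovy'],np.array(c['world_from_camera']).round(3).tolist())
print(proj(c,[.612,-.304,.088]))
E
```

```text
t 2.6 pos [ 0.5328 -0.1228  0.3991] toolyaw 30.71 tilt [-0.001  0.    -1.   ] q [-0.229  0.115  1.591  0.     1.436 -0.765] grip 0.092 0.0 F [-1.1 -0.3  0.3]
shift tool [-0.1963 -0.0244  0.099 ] roll 7.60642428344687
63.88255078436116 [[0.86, 0.496, 0.12, 0.499], [0.51, -0.836, -0.202, -0.068], [-0.0, 0.235, -0.972, 0.544], [0.0, 0.0, 0.0, 1.0]]
[265.2 308.5]
```

{"op": "move_arm", "data": {
  "linear": [
    [-0.049, -0.006, 0],
    [-0.049, -0.006, 0],
    [-0.049, -0.006, 0],
    [-0.049, -0.006, 0],
    [0, 0, 0.045]
  ],
  "roll": [0, 0, 0, 0, 7.6],
  "fingers": [0.0919, 0.0919, 0.0919, 0.0919, 0.0919]
}}

```text
t: 3.15
eef_pos: [0.6178, -0.3097, 0.3593]
tool_rot: [0.549, 0.836, -0.0, 0.006]
contact_force: [1.1, 0.2, 0.3]
grip_width: 0.0919
gripper_force: 0.0
```

{"op": "move_arm", "data": {
  "linear": [
    [0, 0, 0.045],
    [0, 0, 0.03],
    [0, 0, 0],
    [0, 0, 0]
  ],
  "roll": [0, 0, 0, 0],
  "fingers": [0.0919, 0.0919, 0.0919, 0.0919]
}}

```text
t: 3.55
eef_pos: [0.6137, -0.3031, 0.28]
tool_rot: [0.548, 0.836, -0.0, -0.0]
contact_force: [0.4, -0.1, 0.7]
grip_width: 0.092
gripper_force: 0.0
```

```bash
python3 - <<'E'
from h import *
import pickle
go([.612,-.304,.3],23.1)
c=cap('wrist','w2.png');pickle.dump(c,open('w2.pkl','wb'))
print(proj(c,[.612,-.304,.088]))
E
```

```text
t 3.55 pos [ 0.6137 -0.3031  0.28  ] toolyaw 23.54 tilt [-0.  0. -1.] q [-0.461  0.414  1.451 -0.     1.276 -0.872] grip 0.092 0.0 F [ 0.4 -0.1  0.7]
shift tool [-0.0001 -0.0019 -0.02  ] roll 0.4380945383609429
[279.6 194.8]
```

View pics/w2.png

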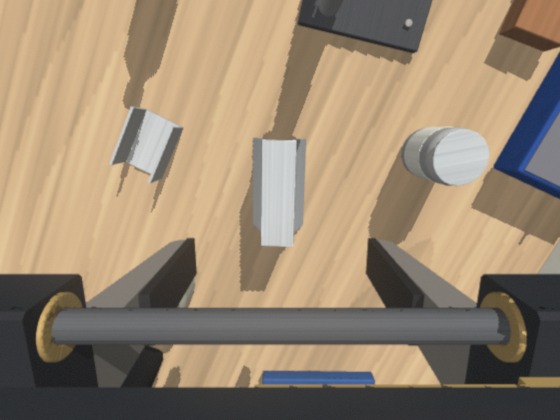

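The wrist view shows the guard's top panel with corners (262,139), (296,139), (294,246) and (261,246). It is almost in line with the jaws.

```bash
python3 - <<'E'
from h import *
import pickle
c=pickle.load(open('w2.pkl','rb'))
P=np.array([onz(c,*p,.088) for p in((262,139),(296,139),(294,246),(261,246))]);m=P.mean(0);print(P.tolist(),m)
d=(P[0]+P[1]-P[2]-P[3])/2;print(np.linalg.norm(d),np.degrees(np.arctan2(-d[0],d[1])))
t=pickle.load(open('top1.pkl','rb'));print('jar',onz(t,428,260,.08),'can',onz(t,325,163,.09))
go([m[0],m[1],.071],np.degrees(np.arctan2(-d[0],d[1])))
E
```

```text
[[0.574, -0.26, 0.088], [0.6046, -0.2467, 0.088], [0.6478, -0.3484, 0.088], [0.6159, -0.3623, 0.088]] [ 0.610575 -0.30435   0.088   ]
0.11051924040636546 22.643792190573553
jar [ 0.5313 -0.4839  0.08  ] can [ 0.7659 -0.1955  0.09  ]
t 3.6 pos [ 0.6143 -0.3034  0.2814] toolyaw 23.52 tilt [ 0.002 -0.001 -1.   ] q [-0.461  0.413  1.45   0.     1.276 -0.871] grip 0.0917 0.0 F [-0.5  0.3 -0. ]
shift tool [ 0.001  -0.0041  0.2104] roll 0.8765257239382578
```

{"op": "move_arm", "data": {
  "linear": [
    [0.001, -0.004, 0.045],
    [0, 0, 0.045],
    [0, 0, 0.045],
    [0, 0, 0.04],
    [0, 0, 0.032]
  ],
  "roll": [0.9, 0, 0, 0, 0],
  "fingers": [0.0919, 0.0919, 0.0919, 0.0919, 0.0919]
}}

```text
t: 4.1
eef_pos: [0.6107, -0.3042, 0.073]
tool_rot: [0.555, 0.832, 0.0, 0.001]
contact_force: [0.4, -0.1, 0.4]
grip_width: 0.0917
gripper_force: 0.0
```

{"op": "move_arm", "data": {
  "linear": [
    [0, 0, 0],
    [0, 0, 0],
    [0, 0, 0],
    [0, 0, 0],
    [0, 0, 0]
  ],
  "roll": [0, 0, 0, 0, 0],
  "fingers": [0.0919, 0.028, 0.028, 0.028, 0.028],
  "grip_force": 15
}}

```text
t: 4.6
eef_pos: [0.6104, -0.3042, 0.0745]
tool_rot: [0.555, 0.832, 0.0, 0.001]
contact_force: [0.7, 0.2, 0.0]
grip_width: 0.0621
gripper_force: 0.0
```

{"op": "move_arm", "data": {
  "linear": [
    [0, 0, 0],
    [0, 0, 0],
    [0, 0, 0],
    [0, 0, 0],
    [0, 0, 0]
  ],
  "roll": [0, 0, 0, 0, 0],
  "fingers": [0.028, 0.028, 0.028, 0.028, 0.028]
}}

```text
t: 5.1
eef_pos: [0.6095, -0.3038, 0.0726]
tool_rot: [0.555, 0.832, -0.0, 0.0]
contact_force: [0.4, 0.1, 1.4]
grip_width: 0.0344
gripper_force: 15.0
```

{"op": "move_arm", "data": {
  "linear": [
    [0, 0, -0.045],
    [0, 0, -0.045],
    [0, 0, -0.045],
    [0, 0, -0.045],
    [0, 0, -0.045]
  ],
  "roll": [0, 0, 0, 0, 0],
  "fingers": [0.028, 0.028, 0.028, 0.028, 0.028]
}}

```text
t: 5.6
eef_pos: [0.609, -0.3035, 0.2991]
tool_rot: [0.555, 0.832, -0.0, -0.0]
contact_force: [-0.5, -0.1, -1.9]
grip_width: 0.0338
gripper_force: 15.0
```

{"op": "move_arm", "data": {
  "linear": [
    [0, 0, 0],
    [0.0425, 0.0103, 0],
    [0.0425, 0.0103, 0],
    [0.0425, 0.0103, 0],
    [0.0425, 0.0103, 0]
  ],
  "roll": [0, 0, 0, 0, 0],
  "fingers": [0.028, 0.028, 0.028, 0.028, 0.028]
}}

```text
t: 6.1
eef_pos: [0.5812, -0.1294, 0.2963]
tool_rot: [0.555, 0.832, -0.0, -0.001]
contact_force: [0.2, 0.1, -1.5]
grip_width: 0.0338
gripper_force: 15.0
```

{"op": "move_arm", "data": {
  "linear": [
    [0.0425, 0.0103, 0],
    [0.0425, 0.0103, 0],
    [0.0425, 0.0103, 0],
    [0.0425, 0.0103, 0],
    [0, 0, 0]
  ],
  "roll": [0, 0, 0, 0, 5.8],
  "fingers": [0.028, 0.028, 0.028, 0.028, 0.028]
}}

```text
t: 6.6
eef_pos: [0.5537, 0.0462, 0.2965]
tool_rot: [0.595, 0.803, 0.0, -0.001]
contact_force: [-0.0, -0.1, -0.7]
grip_width: 0.0341
gripper_force: 15.0
```

{"op": "move_arm", "data": {
  "linear": [
    [0, 0, 0],
    [0, 0, 0],
    [0, 0, 0]
  ],
  "roll": [5.8, 0, 0],
  "fingers": [0.028, 0.028, 0.028]
}}

```text
t: 6.9
eef_pos: [0.5549, 0.0417, 0.2968]
tool_rot: [0.635, 0.772, -0.0, -0.0]
contact_force: [-0.9, -0.5, -0.4]
grip_width: 0.0341
gripper_force: 15.0
```

```bash
python3 - <<'E'
from h import *
import pickle
go([.5555,.042,.156],11)
c=cap('wrist','w3.png');pickle.dump(c,open('w3.pkl','wb'))
s=cap('scene');pickle.dump(s,open('s3.pkl','wb'))
b=cv2.resize(s['img'][130:270,240:380,::-1],None,fx=3,fy=3,interpolation=cv2.INTER_CUBIC)
o=np.zeros((420,800,3),np.uint8);o[:,380:]=b;o[:285,:380]=cv2.resize(c['img'][:,:,::-1],(380,285),interpolation=cv2.INTER_AREA)
cv2.imwrite('pics/c3.png',o)
E
```

```text
t 6.9 pos [0.5549 0.0417 0.2968] toolyaw 11.1 tilt [-0.001 -0.    -1.   ] q [ 0.072  0.195  1.715 -0.     1.232 -0.121] grip 0.0341 14.991630990989506 F [-0.9 -0.5 -0.4]
shift tool [1.000e-04 8.000e-04 1.408e-01] roll 0.10476711224148971
```

View pics/c3.png

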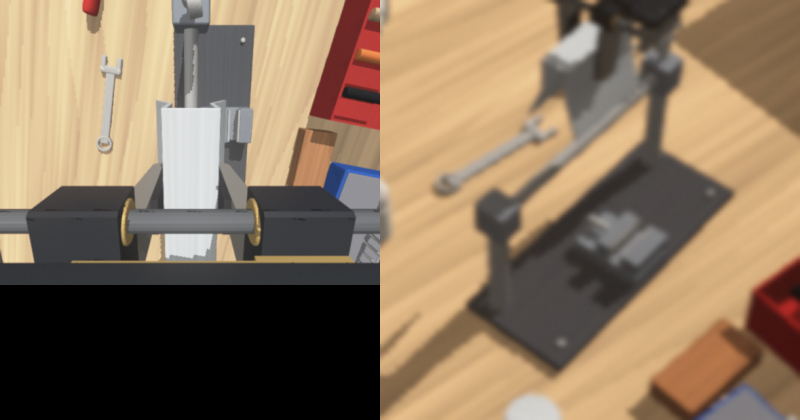

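The wrist view shows the bar at about (192,70) in the reduced picture, in line behind the guard (centre x≈191). The scene view shows the guard above the bar.

```bash
python3 - <<'E'
from h import *
import pickle
c=pickle.load(open('w3.pkl','rb'))
cv2.imwrite('pics/c4.png',cv2.resize(c['img'][0:170,220:360,::-1],None,fx=3.5,fy=3.5))
y=np.array([np.cos(np.radians(11.1)),np.sin(np.radians(11.1))]);x=np.array([-y[1],y[0]])
g=c['img'].astype(int)
for v in(60,90,120,145):
    print(v,[int(a) for a in g[v,255:310].mean(1)])
    for u in (270,280,290,300):
        p=onz(c,u,v,.160); d=p[:2]-[.5549,.0417]; print(u,v,p,'toolx',(d@x).round(4),'tooly',(d@y).round(4))
E
```

```text
60 [161, 114, 99, 100, 100, 98, 99, 99, 98, 98, 100, 104, 103, 102, 100, 99, 113, 122, 127, 129, 131, 133, 133, 130, 129, 128, 128, 124, 116, 112, 107, 100, 97, 95, 91, 89, 93, 95, 97, 99, 98, 97, 98, 99, 100, 98, 97, 97, 100, 101, 101, 100, 101, 99, 100]
270 60 [0.5236 0.1546 0.16  ] toolx 0.1168 tooly -0.009
280 60 [0.5313 0.1561 0.16  ] toolx 0.1168 tooly -0.0011
290 60 [0.5389 0.1576 0.16  ] toolx 0.1168 tooly 0.0066
300 60 [0.5465 0.1591 0.16  ] toolx 0.1168 tooly 0.0144
90 [191, 145, 101, 99, 99, 101, 100, 101, 100, 100, 102, 103, 102, 85, 73, 75, 106, 122, 126, 128, 130, 133, 135, 134, 130, 126, 128, 123, 123, 157, 168, 164, 159, 152, 143, 132, 111, 100, 99, 99, 99, 98, 98, 100, 99, 96, 96, 96, 99, 100, 102, 101, 99, 99, 100]
270 90 [0.5277 0.1329 0.16  ] toolx 0.0947 tooly -0.0091
280 90 [0.5355 0.1344 0.16  ] toolx 0.0947 tooly -0.0012
290 90 [0.5433 0.1359 0.16  ] toolx 0.0947 tooly 0.0068
300 90 [0.5511 0.1375 0.16  ] toolx 0.0947 tooly 0.0147
120 [196, 191, 144, 104, 102, 103, 102, 101, 98, 85, 75, 74, 73, 72, 73, 74, 96, 118, 125, 128, 131, 132, 135, 134, 130, 127, 126, 
[... 156 characters left out ...]
 0.16  ] toolx 0.0717 tooly -0.0093
280 120 [0.5399 0.1119 0.16  ] toolx 0.0718 tooly -0.0012
290 120 [0.5478 0.1134 0.16  ] toolx 0.0717 tooly 0.0068
300 120 [0.5558 0.115  0.16  ] toolx 0.0718 tooly 0.015
145 [186, 155, 116, 103, 103, 89, 80, 77, 78, 78, 78, 78, 79, 77, 77, 79, 95, 134, 157, 170, 179, 185, 193, 194, 192, 194, 192, 188, 182, 178, 171, 163, 158, 150, 139, 123, 108, 102, 102, 102, 102, 103, 101, 101, 99, 99, 98, 100, 101, 102, 102, 100, 101, 100, 100]
270 145 [0.5356 0.0908 0.16  ] toolx 0.0519 tooly -0.0095
280 145 [0.5437 0.0924 0.16  ] toolx 0.0519 tooly -0.0012
290 145 [0.5518 0.094  0.16  ] toolx 0.0519 tooly 0.007
300 145 [0.5598 0.0956 0.16  ] toolx 0.0519 tooly 0.0152
```

View pics/c4.png

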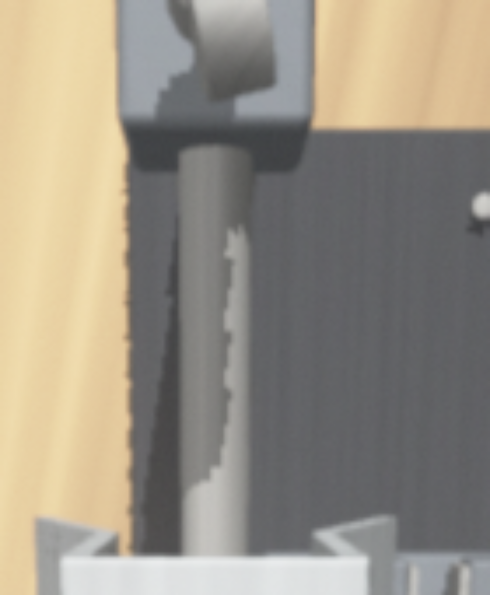

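The crop shows the bar spanning columns 271 to 290, which is 0.5 mm off the jaw centre line and parallel to it. I will lower the guard now.

{"op": "move_arm", "data": {
  "linear": [
    [0, 0, 0.035],
    [0, 0, 0.035],
    [0, 0, 0.03],
    [0, 0, 0.025],
    [0, 0, 0.014]
  ],
  "roll": [0, 0, 0, 0, 0],
  "fingers": [0.028, 0.028, 0.028, 0.028, 0.028]
}}

```text
t: 7.5
eef_pos: [0.5541, 0.0414, 0.1564]
tool_rot: [0.636, 0.772, -0.001, -0.001]
contact_force: [-0.4, 0.1, -1.5]
grip_width: 0.0338
gripper_force: 15.0
```

{"op": "move_arm", "data": {
  "linear": [
    [0, 0, 0],
    [0, 0, 0],
    [0, 0, 0]
  ],
  "roll": [0, 0, 0],
  "fingers": [0.028, 0.028, 0.028]
}}

```text
t: 7.8
eef_pos: [0.556, 0.0418, 0.1598]
tool_rot: [0.636, 0.771, 0.001, 0.001]
contact_force: [-0.8, 0.2, -1.4]
grip_width: 0.0339
gripper_force: 15.0
```

{"op": "move_arm", "data": {
  "linear": [
    [0, 0, 0.002],
    [0, 0, 0],
    [0, 0, 0]
  ],
  "roll": [0, 0, 0],
  "fingers": [0.028, 0.028, 0.028]
}}

```text
t: 8.1
eef_pos: [0.5553, 0.0419, 0.1569]
tool_rot: [0.636, 0.771, 0.0, 0.0]
contact_force: [-1.1, 0.3, -1.0]
grip_width: 0.0339
gripper_force: 15.0
```

{"op": "move_arm", "data": {
  "linear": [
    [0, 0, 0],
    [0, 0, 0],
    [0, 0, 0],
    [0, 0, 0],
    [0, 0, 0]
  ],
  "roll": [0, 0, 0, 0, 0],
  "fingers": [0.04, 0.05, 0.065, 0.08, 0.08]
}}

```text
t: 8.6
eef_pos: [0.5552, 0.0419, 0.1566]
tool_rot: [0.636, 0.771, 0.0, 0.0]
contact_force: [-0.6, 1.0, -0.0]
grip_width: 0.0699
gripper_force: 0.0
```

{"op": "move_arm", "data": {
  "linear": [
    [0, 0, 0],
    [0, 0, 0],
    [0, 0, 0],
    [0, 0, 0],
    [0, 0, 0]
  ],
  "roll": [0, 0, 0, 0, 0],
  "fingers": [0.08, 0.08, 0.08, 0.08, 0.08]
}}

```text
t: 9.1
eef_pos: [0.5552, 0.0418, 0.1566]
tool_rot: [0.636, 0.771, -0.0, 0.0]
contact_force: [-0.2, 0.1, 0.1]
grip_width: 0.08
gripper_force: 0.0
```

{"op": "move_arm", "data": {
  "linear": [
    [0, 0, -0.02],
    [0, 0, -0.03],
    [0, 0, -0.04],
    [0, 0, -0.045],
    [0, 0, -0.045]
  ],
  "roll": [0, 0, 0, 0, 0],
  "fingers": [0.08, 0.08, 0.08, 0.08, 0.08]
}}

```text
t: 9.6
eef_pos: [0.5548, 0.0418, 0.3382]
tool_rot: [0.636, 0.771, -0.0, -0.0]
contact_force: [1.8, -0.3, 0.4]
grip_width: 0.0802
gripper_force: 0.0
```

```bash
python3 - <<'E'
from h import *
import pickle
go([.528,.185,.336])
c=cap('wrist','w5.png');pickle.dump(c,open('w5.pkl','wb')); print(proj(c,[.528,.185,.23]))
s=cap('scene');
b=cv2.resize(s['img'][130:270,240:380,::-1],None,fx=3,fy=3,interpolation=cv2.INTER_CUBIC)
o=np.zeros((420,800,3),np.uint8);o[:,380:]=b;o[:285,:380]=cv2.resize(c['img'][:,:,::-1],(380,285),interpolation=cv2.INTER_AREA)
cv2.imwrite('pics/c5.png',o)
E
```

```text
t 9.6 pos [0.5548 0.0418 0.3382] toolyaw 10.95 tilt [-0. -0. -1.] q [ 0.073  0.165  1.662 -0.     1.315 -0.119] grip 0.0802 0.0 F [ 1.8 -0.3  0.4]
shift tool [0.1457 0.0009 0.0022] roll None
[282.6   5.3]
```

View pics/c5.png

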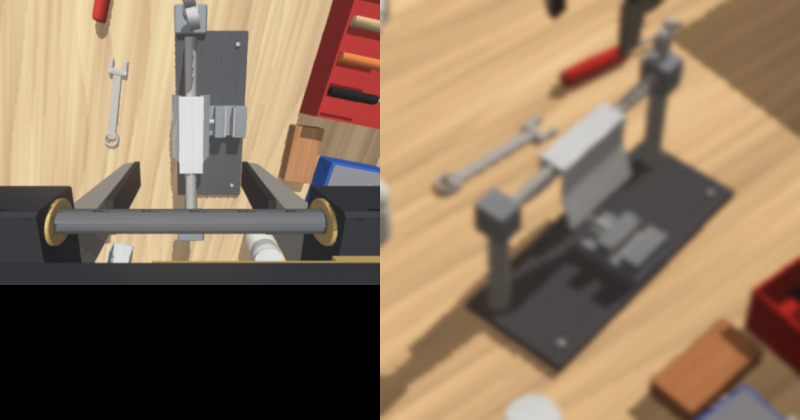

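The guard hangs over the bar, and the fingers are clear of it. Next is the thumbscrew.

{"op": "move_arm", "data": {
  "linear": [
    [0.036, 0, -0.03],
    [0.037, 0, -0.03],
    [0.037, 0, 0],
    [0.036, 0.001, 0],
    [0, 0, 0]
  ],
  "roll": [0, 0, 0, 0, 0],
  "fingers": [0.06, 0.06, 0.06, 0.06, 0.06]
}}

```text
t: 10.2
eef_pos: [0.5276, 0.1887, 0.396]
tool_rot: [0.635, 0.772, 0.0, -0.001]
contact_force: [1.2, -1.0, 0.1]
grip_width: 0.0602
gripper_force: 0.0
```

```bash
python3 - <<'E'
from h import *
import pickle
go([.528,.185,.222])
c=cap('wrist','w6.png');pickle.dump(c,open('w6.pkl','wb')); p=proj(c,[.528,.185,.23]);print(p)
u,v=p.astype(int); u0,v0=max(u-50,0),max(v-50,0);print(u0,v0)
cv2.imwrite('pics/c6.png',cv2.resize(c['img'][v0:v0+100,u0:u0+100,::-1],None,fx=5,fy=5,interpolation=cv2.INTER_CUBIC))
E
```

```text
t 10.2 pos [0.5276 0.1887 0.396 ] toolyaw 11.13 tilt [-0.001  0.001 -1.   ] q [3.400e-01 1.390e-01 1.570e+00 1.000e-03 1.433e+00 1.460e-01] grip 0.0602 0.0 F [ 1.2 -1.   0.1]
shift tool [-0.004  -0.0002  0.174 ] roll None
[280.9 203.7]
230 153
```

View pics/c6.png

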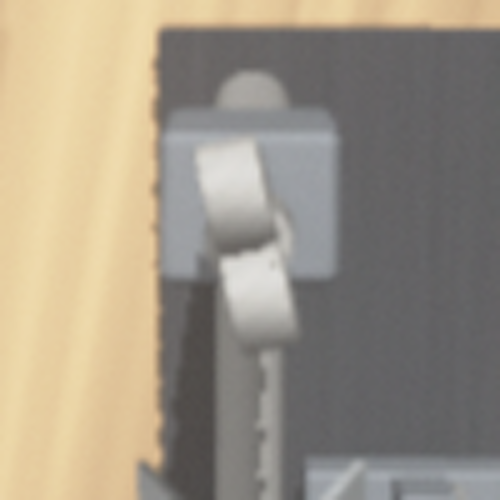

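The wing's long axis runs from about (228,143) to (268,340) in the crop, turned about 12° counter-clockwise from the bar. That puts the screw at roughly -1.78 rad.

```bash
python3 - <<'E'
from h import *
import pickle
c=pickle.load(open('w6.pkl','rb'))
a=[onz(c,230+x/5,153+y/5,.23) for x,y in((228,143),(268,342))]
d=a[0]-a[1];m=(a[0]+a[1])/2;w=np.degrees(np.arctan2(d[1],d[0]));print(a,np.linalg.norm(d),w,m)
# edges
for e in(((197,155),(237,345)),((258,145),(298,335))):
    p,q=[onz(c,230+x/5,153+y/5,.23) for x,y in e];print(np.degrees(np.arctan2(*(p-q)[1::-1])))
go([m[0],m[1],.222],w-90)
E
```

```text
[array([0.5191, 0.2047, 0.23  ]), array([0.5339, 0.1685, 0.23  ])] 0.03910856683643623 112.23669668246434 [0.5265 0.1866 0.23  ]
112.39674252381708
112.9375179658938
t 10.25 pos [0.5279 0.187  0.3959] toolyaw 11.12 tilt [-0.001 -0.    -1.   ] q [0.338 0.139 1.57  0.    1.433 0.144] grip 0.0598 0.0 F [ 0.9 -0.3  0.4]
shift tool [-1.000e-04 -1.300e-03  1.739e-01] roll -11.118344291827356
```

{"op": "move_arm", "data": {
  "linear": [
    [0, -0.001, 0],
    [0, 0, 0],
    [0, 0, 0.045],
    [0, 0, 0.045],
    [0, 0, 0.04]
  ],
  "roll": [-5.7, -5.7, 0, 0, 0],
  "fingers": [0.06, 0.06, 0.06, 0.06, 0.06]
}}

```text
t: 10.75
eef_pos: [0.5271, 0.1838, 0.2644]
tool_rot: [0.557, 0.831, -0.0, -0.0]
contact_force: [0.8, -0.4, -0.4]
grip_width: 0.0603
gripper_force: 0.0
```

{"op": "move_arm", "data": {
  "linear": [
    [0, 0, 0.03],
    [0, 0, 0.014],
    [0, 0, 0],
    [0, 0, 0],
    [0, 0, 0]
  ],
  "roll": [0, 0, 0, 0, 0],
  "fingers": [0.06, 0.06, 0.006, 0.006, 0.006],
  "grip_force": 20
}}

```text
t: 11.25
eef_pos: [0.5286, 0.1854, 0.2244]
tool_rot: [0.557, 0.831, 0.001, 0.001]
contact_force: [-0.2, 0.2, -0.7]
grip_width: 0.038
gripper_force: 0.0
```

{"op": "move_arm", "data": {
  "linear": [
    [0, 0, 0],
    [0, 0, 0],
    [0, 0, 0],
    [0, 0, 0],
    [0, 0, 0]
  ],
  "roll": [0, 0, 0, 0, 0],
  "fingers": [0.006, 0.006, 0.006, 0.006, 0.006]
}}

```text
t: 11.75
eef_pos: [0.527, 0.1851, 0.2231]
tool_rot: [0.557, 0.831, -0.0, -0.0]
contact_force: [-4.4, -0.7, 5.3]
grip_width: 0.0117
gripper_force: 20.0
```

```bash
python3 - <<'E'
from h import *
go([.528,.185,.222],22.4); print(env.state()['wrist_torque'])
E
```

```text
t 11.75 pos [0.527  0.1851 0.2231] toolyaw 22.35 tilt [-0.001 -0.    -1.   ] q [ 0.335  0.268  1.793 -0.     1.081 -0.055] grip 0.0117 19.988721907138824 F [-4.4 -0.7  5.3]
shift tool [-0.0005  0.0009  0.0011] roll -0.051174318159951326
[-0.30955857  0.6660705  -0.08285594]
```

{"op": "move_arm", "data": {
  "linear": [
    [0, 0, 0],
    [0, 0, 0],
    [0, 0, 0],
    [0, 0, 0],
    [0, 0, 0]
  ],
  "roll": [8, 8, 8, 8, 8],
  "fingers": [0.006, 0.006, 0.006, 0.006, 0.006]
}}

```text
t: 12.25
eef_pos: [0.5265, 0.1851, 0.2231]
tool_rot: [0.809, 0.588, -0.001, -0.0]
contact_force: [-5.9, -1.0, 8.1]
grip_width: 0.0117
gripper_force: 20.0
```

{"op": "move_arm", "data": {
  "linear": [
    [0, 0, 0],
    [0, 0, 0],
    [0, 0, 0],
    [0, 0, 0],
    [0, 0, 0]
  ],
  "roll": [8, 8, 8, 8, 8],
  "fingers": [0.006, 0.006, 0.006, 0.006, 0.006]
}}

```text
t: 12.75
eef_pos: [0.5264, 0.1854, 0.223]
tool_rot: [0.961, 0.276, -0.001, -0.0]
contact_force: [-6.7, 1.4, 6.0]
grip_width: 0.0137
gripper_force: 22.3
```

{"op": "move_arm", "data": {
  "linear": [
    [0, 0, 0],
    [0, 0, 0],
    [0, 0, 0],
    [0, 0, 0],
    [0, 0, 0]
  ],
  "roll": [7, 7, 0, 0, 0],
  "fingers": [0.006, 0.006, 0.006, 0.006, 0.006]
}}

```text
t: 13.25
eef_pos: [0.5265, 0.1854, 0.223]
tool_rot: [0.987, 0.16, -0.001, -0.0]
contact_force: [-6.3, 0.7, 5.3]
grip_width: 0.0185
gripper_force: 29.5
```

```bash
python3 - <<'E'
from h import *
go([.528,.185,.222],11.1-90); print(env.state()['wrist_torque'])
E
```

```text
t 13.25 pos [0.5265 0.1854 0.223 ] toolyaw -71.55 tilt [-0.002 -0.    -1.   ] q [0.336 0.268 1.794 0.    1.082 1.584] grip 0.0185 29.497235901653767 F [-6.3  0.7  5.3]
shift tool [0.0013 0.0009 0.001 ] roll 7.346392142321804
[0.14737137 1.14513223 0.93498737]
```

{"op": "move_arm", "data": {
  "linear": [
    [0, 0, 0],
    [0, 0, 0],
    [0, 0, 0],
    [0, 0, 0]
  ],
  "roll": [2, 2, 2, 0],
  "fingers": [0.006, 0.006, 0.006, 0.006]
}}

```text
t: 13.65
eef_pos: [0.5265, 0.1854, 0.223]
tool_rot: [0.994, 0.108, -0.001, 0.0]
contact_force: [-6.6, 1.7, 6.6]
grip_width: 0.0208
gripper_force: 39.3
```

```bash
python3 - <<'E'
from h import *
go([.528,.185,.222],11.1-90); print(env.state()['wrist_torque'])
E
```

```text
t 13.65 pos [0.5265 0.1854 0.223 ] toolyaw -77.58 tilt [-0.002 -0.    -1.   ] q [0.336 0.268 1.794 0.    1.082 1.69 ] grip 0.0208 39.28357690572739 F [-6.6  1.7  6.6]
shift tool [0.0014 0.0007 0.001 ] roll 1.3234556038660799
[0.18850186 1.18901338 1.37759419]
```

The width grew and the torque rose, so the screw is on its stop and the pads have started to slip round the wing. I will unwind slowly to find where the pads lie flat again, which marks the seat angle.

{"op": "move_arm", "data": {
  "linear": [
    [0, 0, 0],
    [0, 0, 0],
    [0, 0, 0],
    [0, 0, 0],
    [0, 0, 0]
  ],
  "roll": [-4, -4, -4, -4, 0],
  "fingers": [0.006, 0.006, 0.006, 0.006, 0.006]
}}

```text
t: 14.15
eef_pos: [0.5275, 0.1862, 0.223]
tool_rot: [0.969, 0.246, 0.0, -0.001]
contact_force: [-1.9, 6.2, 1.7]
grip_width: 0.0151
gripper_force: 18.4
```

```bash
python3 - <<'E'
from h import *
go([.528,.185,.222],11.1-90); print(env.state()['wrist_torque'])
E
```

```text
t 14.15 pos [0.5275 0.1862 0.223 ] toolyaw -61.54 tilt [ 0.     0.002 -1.   ] q [0.336 0.268 1.793 0.002 1.08  1.409] grip 0.0151 18.36761897429824 F [-1.9  6.2  1.7]
shift tool [-0.0001  0.0013  0.001 ] roll 17.359783670953675
[0.95096526 0.46034505 0.24098089]
```

{"op": "move_arm", "data": {
  "linear": [
    [0, 0, 0],
    [0, 0, 0]
  ],
  "roll": [-3, 0],
  "fingers": [0.006, 0.006]
}}

```text
t: 14.35
eef_pos: [0.5277, 0.1864, 0.223]
tool_rot: [0.963, 0.27, 0.001, -0.001]
contact_force: [-1.1, 5.3, 1.9]
grip_width: 0.0143
gripper_force: 18.2
```

```bash
python3 - <<'E'
from h import *
go([.528,.185,.222],11.1-90); print(env.state()['wrist_torque'])
E
```

```text
t 14.35 pos [0.5277 0.1864 0.223 ] toolyaw -58.62 tilt [ 0.001  0.002 -1.   ] q [0.336 0.268 1.793 0.002 1.079 1.358] grip 0.0143 18.24229795485735 F [-1.1  5.3  1.9]
shift tool [-0.0004  0.0013  0.001 ] roll 20.278731887167694
[0.98308797 0.30848887 0.22253454]
```

{"op": "move_arm", "data": {
  "linear": [
    [0, 0, 0],
    [0, 0, 0]
  ],
  "roll": [-3, 0],
  "fingers": [0.006, 0.006]
}}

```text
t: 14.55
eef_pos: [0.528, 0.1866, 0.223]
tool_rot: [0.955, 0.295, 0.001, -0.001]
contact_force: [-1.1, 6.5, 0.4]
grip_width: 0.0132
gripper_force: 18.9
```

```bash
python3 - <<'E'
from h import *
go([.528,.185,.222],11.1-90); print(env.state()['wrist_torque'])
c=cap('wrist','w7.png')
E
```

```text
t 14.55 pos [0.528  0.1866 0.223 ] toolyaw -55.63 tilt [ 0.001  0.003 -1.   ] q [0.336 0.269 1.792 0.002 1.078 1.306] grip 0.0132 18.872066780459136 F [-1.1  6.5  0.4]
shift tool [-0.0009  0.0014  0.001 ] roll 23.274862495020656
[1.26867951 0.18398467 0.21156674]
```

View pics/w7.png

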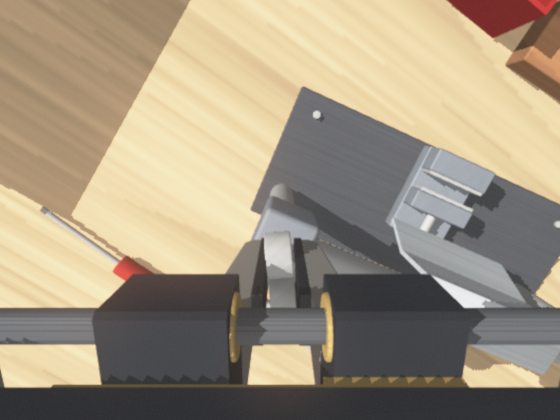

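The wrist view shows the wing, at about (280,265), clamped between the fingers, with nothing else touching them. The widths put the seat at a tool yaw of about -51.5°. A quarter turn back is therefore a tool yaw of about +38.5°, which is a roll of -94°.

{"op": "move_arm", "data": {
  "linear": [
    [0, 0, 0],
    [0, 0, 0],
    [0, 0, 0],
    [0, 0, 0],
    [0, 0, 0]
  ],
  "roll": [-8, -8, -8, -8, -8],
  "fingers": [0.006, 0.006, 0.006, 0.006, 0.006]
}}

```text
t: 15.1
eef_pos: [0.5272, 0.1872, 0.223]
tool_rot: [0.796, 0.606, 0.001, -0.002]
contact_force: [-3.7, 9.6, 2.8]
grip_width: 0.012
gripper_force: 20.0
```

{"op": "move_arm", "data": {
  "linear": [
    [0, 0, 0],
    [0, 0, 0],
    [0, 0, 0],
    [0, 0, 0],
    [0, 0, 0]
  ],
  "roll": [-8, -8, -8, -8, -8],
  "fingers": [0.006, 0.006, 0.006, 0.006, 0.006]
}}

```text
t: 15.6
eef_pos: [0.5261, 0.187, 0.2229]
tool_rot: [0.54, 0.841, 0.001, -0.002]
contact_force: [-8.9, 9.3, 6.2]
grip_width: 0.0118
gripper_force: 20.0
```

{"op": "move_arm", "data": {
  "linear": [
    [0, 0, 0],
    [0, 0, 0],
    [0, 0, 0],
    [0, 0, 0],
    [0, 0, 0]
  ],
  "roll": [-7, -7, 0, 0, 0],
  "fingers": [0.006, 0.006, 0.006, 0.006, 0.006]
}}

```text
t: 16.1
eef_pos: [0.5259, 0.1868, 0.223]
tool_rot: [0.436, 0.9, 0.001, -0.002]
contact_force: [-9.7, 8.3, 7.0]
grip_width: 0.0119
gripper_force: 20.0
```

```bash
python3 - <<'E'
from h import *
import pickle
go([.528,.185,.222],38.5); print(env.state()['wrist_torque'])
c=cap('wrist','w8.png')
s=cap('scene')
b=cv2.resize(s['img'][130:270,240:380,::-1],None,fx=3,fy=3,interpolation=cv2.INTER_CUBIC)
o=np.zeros((420,800,3),np.uint8);o[:,380:]=b;o[:285,:380]=cv2.resize(c['img'][:,:,::-1],(380,285),interpolation=cv2.INTER_AREA)
cv2.imwrite('pics/c8.png',o)
E
```

```text
t 16.1 pos [0.5259 0.1868 0.223 ] toolyaw 38.25 tilt [-0.003  0.003 -1.   ] q [ 0.337  0.268  1.794  0.004  1.082 -0.333] grip 0.0119 19.956832230091095 F [-9.7  8.3  7. ]
shift tool [-0.0028  0.0005  0.0009] roll -0.24569507683116854
[1.46747607 1.5528761  0.06910069]
```

View pics/c8.png

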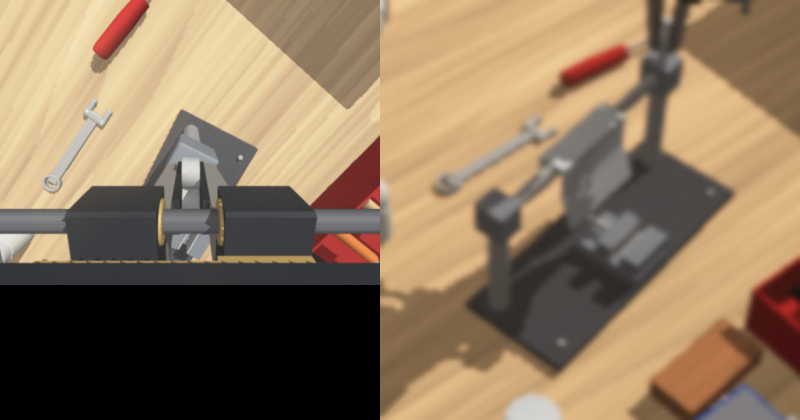

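The guard still hangs in place, and the fingers hold the wing flat (11.9 mm, 20 N) about 90° back from the seat. I am handing it in.

```bash
python3 -c "
from workcell import env
print(env.close_job())"
```

```text
the job is handed in; nothing more can be done
None
```

The guard hangs over the middle of the bar, the thumbscrew was turned to its stop and backed off about 90°, and the job was handed in with the screw still gripped at 20 N; no pass/fail verdict came back.

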